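# Steady the swinging drop hook and hang the LED panel on it

### The job

Pick up the round LED panel by its frame and hang it by its top bar on the swinging drop hook: lay the bar against the hook's shank, press the hook back onto its rubber buffer with a firm but gentle push (about 6 N) until it is still, and keep it pinned there while you slide the bar down the shank into the throat. Then let the hook come back to plumb and let go, so that the panel hangs level and still from the middle of its bar. Never push hard on the hanger (keep under 15 N), and leave the other things where they are.

Things in the scene. Friction and masses are not known exactly. Their poses are not given: they have to be found in the camera images.
- panel: Round LED panel in an aluminium frame, about 0.3 kg, loose, standing upright. Origin: shelf level, midway between its feet; z up, x normal to the disc, y along the top bar. Disc 100 mm across, 18 mm thick, centred 60 mm up. At y = +80 and -80 mm a flat upright, 8 mm thick (x), 24 mm wide (y), 217 mm tall, on a foot 90 mm long (x).
- bar_mid (a point): Middle of the panel's plain round top bar, on its centre line, 205 mm above the panel's origin; axes as panel. Bar 8 mm in diameter, 136 mm free length between the uprights; a 91 mm high open window lies between it and the disc. The panel balances about this point and hangs level from it.
- grip_end (a point): Place to grip, in the upright at the +y end of the frame: 80 mm along +y from bar_mid, 6 mm lower, 18 mm below the upright's top. Fingers close on its 8 mm thickness (along the panel's x), from straight above. The upright at y = -80 mm is its mirror image. Gripping there keeps the gripper beside the hook, clear of the beam.
- stand: The fixed hanger, hook included: base plate (120 x 140 x 8 mm) and square post 165 mm behind the hook (+x); a 16 mm wide beam, underside 364 mm and top 378 mm up, reaches forward to the pivot. Origin: on the shelf straight below the pivot; z up, x from pivot to post (away from the robot), y along the pivot pin. The shelf from 60 mm in front to 90 mm behind the origin is free.
- pivot (a point): The hook's pivot pin, fixed, 355 mm above the shelf; axes as stand.
- hook (a joint): Swing of the hook, rad, growing as its lower end goes toward +x of stand. It reads 0.35 when its shank lies on the hard rubber buffer behind it, which hardly gives. The buffer is clamped at a different angle each time, 0.33 to 0.51 back from plumb, so plumb reads from -0.16 to +0.02. At the start it swings freely, 0.1 to 0.35 either way, about 1.7 times a second, and hardly dies down.
- hook_shank (a point): Point on the hook (turns with it) 50 mm below the pivot, 14 mm behind (+x) its line: centre line of the straight shank, which runs so from 28 to 112 mm below the pivot. The hook is an 8 mm round steel rod, 0.15 kg, bent to a J in the x-z plane. A bar lying against the shank's front has its centre line 6 mm behind the pivot line.
- hook_throat (a point): On the hook, turns with it (axes as stand when plumb): the bar's centre line when seated at the bottom of the throat, 118 mm below the pivot. The throat is a half round bend, inner radius 10 mm, from the shank forward (-x) to the tip.
- hook_tip (a point): End of the hook's tip, turns with it: 84 mm below the pivot and 21 mm in front (-x) of its line. The mouth between tip and shank opens upward, 20 mm wide, 27 mm at its flared top.
- insulator: Bystander: ceramic insulator block with two brass studs, 70 x 38 x 41 mm high, loose. Origin at the middle of its underside.
- screwdriver: Bystander: screwdriver, 190 mm long, lying on the shelf, loose.
- pilot_lamp: Bystander: glass pilot lamp on a round brass base, 32 mm across and 50 mm high, standing, loose. Origin at the middle of its underside.
- screw_jar: Bystander: clear screw jar, 60 mm across and 85 mm high, loose. Origin at the middle of its underside.
- tape_roll: Bystander: roll of tape lying flat, 96 mm across and 18 mm high, loose. Origin at the middle of its underside.
- switch_box: Bystander: square switch box, 75 x 75 x 45 mm high, loose. Origin at the middle of its underside.

How it is judged:
By the outcome, as a careful person would: the job done as asked, in the order asked, and still so for the second after the job is handed in, with the robot touching nothing.
It also fails if it takes over 70 s, if anything falls off the work surface, if the arm or the gripper's body presses on something with over 40 N, if the wrist force passes 120 N, or if a joint passes its speed limit or range.

### The arm

A 6-joint arm with a two-finger parallel gripper is mounted at the origin on the work surface. World frame = base frame: x ahead of the robot, y to its left, z up, the work surface at z = 0. Lengths are in m, angles in degrees, forces in N, time in s.
With the tool pointing down it reaches from about 0.375 to 0.9 m from the base axis. Payload 3.1 kg.
Tool frame: the origin (TCP) lies between the finger pads; the fingertips stand 19 mm ahead of it and the grasp point (between the pads) is the TCP; z points along the fingers, x is the direction in which the jaws open and shut, and the axes are right-handed (so a half turn about z gives the same grasp; the last joint's range is limited). The gripper opens to 87 mm and grips with 3 to 60 N. Pads are 19 mm wide; open, the fingers measure 117 mm over their backs; the gripper's body (75 mm by 190 mm) begins 51 mm behind the grasp point.
Start: joints at [58.528, 30.224, 82.088, -0, 67.689, -10.227], TCP at [0.226, 0.583, 0.242] pointing down, gripper open.
Joint ranges: [-176.69, 176.69], [-43.24, 126.21], [12.49, 139.97], [-82, 262], [0, 151.66], [-163.58, 163.58]. Speed limits (degrees/s): [159.86, 159.86, 180, 180, 180, 180].

### API

Orientations are given as a 3x3 rotation matrix whose columns are the frame's x, y, z axes.
In Python, from rig import read_state, capture, camera_info, hand_in, spot_in, silhouettes gives the robot as it stands.
- The arm moves only by the shell command python3 -m jog 'ROWS'. ROWS is text: rows parted by semicolons, each of 7 numbers parted by spaces: the shift along the tool's x, y, z in m, then the turn, a rotation vector about the tool's x, y, z in degrees, then the opening, from 0 (shut) to 1 (fully open). A call has 1 to 8 rows; each row is the pose to reach, as a shift and turn from the pose commanded when the call began, along the tool's axes at that moment; what a row does not reach only later rows make up. A row lasts 1/8 s, in which the tool goes at most 62.5 mm and 10.7 degrees, less where a joint would pass 70% of its speed; a pose out of reach is approached as far as the arm can. A call with a gripper value outside its range is refused whole. The fingers move at their own pace and stop on an object; the grip force is fixed at half the most. Time passes only in rows, so rows that repeat a pose let the fingers close. It gives the time, the measured TCP pose, the force and the opening at its end, in the units of the state.
- read_state(): the state, without advancing time (a new reading comes with each control period).
- capture(name): name is "scene" or "top" or "wrist"; returns (picture, depth): 384x512x3 uint8, red, green, blue; 384x512 float32, m along the optical axis (not along the pixel's ray), 0 where there is no reading.
- camera_info(name): a dict with "vfov" (degrees; the focal length in pixels is half the picture's height over the tangent of half this angle, whatever the lens; pixels are square), "cx", "cy" (the principal point, pixels), "R" (3x3) and "t" (3): a world point X has camera coordinates R X + t; the wrist camera has in their place "tool_from_camera" (4x4, takes a point from camera to tool coordinates, whose origin is the TCP and whose axes are the tool frame's). Camera axes: x right, y down, z forward; pixel columns grow to the right and rows downward; lengths in m; the calibration is good to about 2 mm. The wrist camera is an equidistant fisheye: a pixel r from the principal point sees the ray r / f radians off the axis. A picture is of the moment at which its call begins: read the wrist's pose just before it. camera_info takes no time and is no camera call.
- hand_in(): hands the job in, once; it reports no verdict.
Trained networks look in the newest picture that a camera, given by its name, has taken for a name from the list of things; names that differ only in an ending like _2 or _b are one class to them, and where a whole thing is asked for, a point or a joint stands for the part that bears it (a point fixed in the world has none). Each returns a list of dicts, best first, with "score" (0 to 1); they miss things now and then, are a little off and sometimes report something else, mostly with a low value. They report only what shows in the picture. A call takes as long as a camera call.
- spot_in(label, camera): "centre" ([x, y, z] in m, in world coordinates, good to about 4 mm: the middle of the surface that is visible of it).
- silhouettes(label, camera): "region" (384x512 bool, what is visible of it).
The state is a dict: "time_s": time; "joint_positions": joint angles; "qvel": joint speeds; "tau": joint torques, N m; "position": TCP position; "tcp_rot": TCP orientation; "force": force on the tool from outside, world axes, zero at the start; "moment": the same for the moment, N m; "opening": opening from 0.0 (shut) to 1.0 (fully open).
Only numpy, scipy, OpenCV 4.12 (cv2) and the standard library are available. Lean on these libraries where they do the work, as an engineer would, in place of code of your own. Each camera call takes 0.05 s, during which the arm holds its last target.

## Working session

There is one attempt and no reset: what is moved stays moved. The work goes in short steps, Python scripts to look and compute and a shell command to move; the robot and the scene stay as the last step left them, time stands still between calls to the robot, and variables do not carry over. Pictures are saved under pics/ and viewed, and the job is handed in when it is done.

```bash
mkdir -p pics; ls
cat > h.py <<'E'
import numpy as np, cv2
from rig import *
def snap(cam,name):
    p,d=capture(cam); cv2.imwrite(f'pics/{name}.png',p[:,:,::-1]); np.save(f'pics/{name}.npy',d); return p,d
def cloud(cam,d,mask=None):
    c=camera_info(cam); f=192/np.tan(np.radians(c['vfov']/2))
    m=(d>0) if mask is None else (mask&(d>0))
    v,u=np.nonzero(m); z=d[v,u]
    X=np.stack([(u-c['cx'])/f*z,(v-c['cy'])/f*z,z],1)
    return (X-np.array(c['t']))@np.array(c['R'])
E
python3 - <<'E'
from h import *
s=read_state(); print(s['time_s'],s['position'],np.round(s['tcp_rot'],3),s['force'])
snap('scene','s0'); snap('top','t0')
for c in('scene','top'):
    i=camera_info(c); print(c,i['vfov'],np.round(-np.array(i['R']).T@np.array(i['t']),3))
for l in ['panel','stand','hook']:
  for c in('scene','top'):
    r=spot_in(l,c); print(l,c,[(np.round(x['centre'],3),round(x['score'],2)) for x in r][:3])
print(read_state()['time_s'])
E
```

```text
pics
0.0 [0.22608128 0.58192261 0.24058258] [[ 0.362  0.932 -0.001]
 [ 0.932 -0.362 -0.002]
 [-0.002 -0.    -1.   ]] [ 0.17356415 -0.04506604  0.37142327]
scene 45.90023502204788 [1.525 0.247 0.846]
top 47.36316165995829 [0.254 0.028 1.639]
panel scene [(array([0.51 , 0.22 , 0.078]), 0.85), (array([ 0.442, -0.067,  0.021]), 0.56)]
panel top [(array([0.501, 0.223, 0.082]), 0.58)]
stand scene [(array([ 0.802, -0.104,  0.115]), 0.65)]
stand top [(array([ 0.777, -0.101,  0.008]), 0.67), (array([0.501, 0.223, 0.087]), 0.65)]
hook scene [(array([ 0.636, -0.097,  0.273]), 0.56), (array([ 0.44 , -0.071,  0.024]), 0.52)]
hook top [(array([0.718, 0.158, 0.083]), 0.26)]
0.4
```

View pics/s0.png

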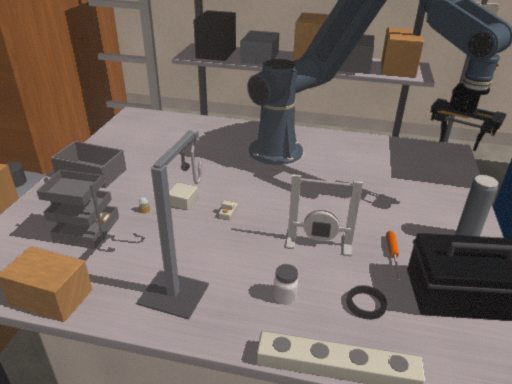

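View pics/t0.png

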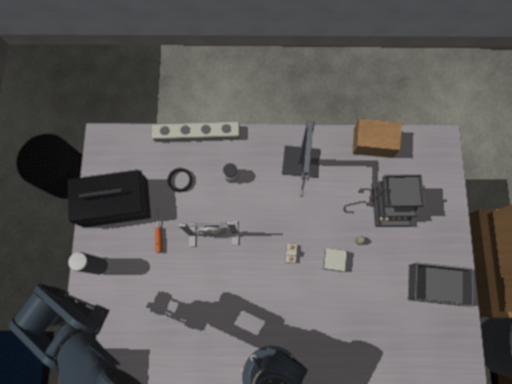

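The scene picture shows the stand (post about (170,230), hook about (195,170)) and the panel about (322,220). The top view shows the panel at about (215,230) and the beam at (306,160). Next I fit their poses.

Run:
```python
from h import *
for c in('scene','top'):
    p,d=snap(c,c+'1')
    P=cloud(c,d)
    # panel
    m=(abs(P[:,0]-.505)<.09)&(abs(P[:,1]-.22)<.13)&(P[:,2]>.1)&(P[:,2]<.24)
    Q=P[m]; 
    if len(Q)>5:
        mu=Q.mean(0); w,v=np.linalg.eigh(np.cov(Q[:,:2].T)); print(c,'panel',len(Q),mu,Q.min(0),Q.max(0),'dir',v[:,1],np.sqrt(w))
        b=Q[Q[:,2]>.15]; t=(b[:,:2]-mu[:2])@v[:,1]; print(' extent',t.min(),t.max(), 'mid',mu[:2]+v[:,1]*(t.min()+t.max())/2)
        for lo,hi in((.1,.13),(.13,.16),(.16,.19),(.19,.2),(.2,.23)):
            k=(Q[:,2]>lo)&(Q[:,2]<hi)
            tt=(Q[k][:,:2]-mu[:2])@v[:,1]; nn=(Q[k][:,:2]-mu[:2])@v[:,0]
            for sgn in(-1,1):
                kk=tt*sgn>0.06
                if kk.any(): print('  z',lo,sgn,kk.sum(),'t',tt[kk].min(),tt[kk].max(),'n',np.percentile(nn[kk],[5,50,95]))
    # beam
    m=(P[:,0]>.55)&(P[:,0]<.86)&(abs(P[:,1]+.1)<.08)&(P[:,2]>.34)&(P[:,2]<.42)
    Q=P[m]; mu=Q.mean(0); w,v=np.linalg.eigh(np.cov(Q[:,:2].T)); print(c,'beam',len(Q),mu,Q.min(0),Q.max(0),v[:,1],np.sqrt(w), np.percentile(Q[:,2],[5,50,95]))
    m=(P[:,0]>.55)&(P[:,0]<.72)&(abs(P[:,1]+.1)<.06)&(P[:,2]>.2)&(P[:,2]<.345)
    Q=P[m]; print(c,'hook',len(Q)); print(np.round(Q[::max(1,len(Q)//25)],3))
    i=cv2.imread(f'pics/{c}1.png')
    if c=='scene':
        cv2.imwrite('pics/s1a.png',cv2.resize(i[110:260,140:370],None,fx=3.4,fy=3.4,interpolation=cv2.INTER_CUBIC))
print(read_state()['time_s'])
```

```text
scene panel 969 [0.50528628 0.22254756 0.16264991] [0.49279036 0.12838017 0.1000908 ] [0.5155616  0.31224544 0.21849278] dir [-0.05191646  0.99865143] [0.0029534  0.06982562]
 extent -0.09407628623424433 0.08960775791259118 mid [0.50540227 0.22031631]
  z 0.1 -1 81 t -0.0940035843814247 -0.07014794001834607 n [-0.00345618 -0.000322    0.00290822]
  z 0.1 1 83 t 0.06590179091777028 0.08987751601392265 n [-0.00289691 -0.00026247  0.0029049 ]
  z 0.13 -1 81 t -0.09420817653135063 -0.07018176552120145 n [-0.00358847 -0.00035448  0.00308733]
  z 0.13 1 86 t 0.06553268732848917 0.08954279652767573 n [-0.0031285  -0.00022329  0.00275425]
  z 0.16 -1 85 t -0.09382979721369976 -0.07020617590392357 n [-0.00348305 -0.00033451  0.00310174]
  z 0.16 1 93 t 0.06588417401951442 0.08960775791259118 n [-0.00318649 -0.00043131  0.00327477]
  z 0.19 -1 26 t -0.09407628623424433 -0.07028653812329919 n [-0.00280241 -0.00012002  0.00328559]
  z 0.19 1 29 t 0.06582535700137782 0.0890375021345893 n [-0.00327557 -0.00043312  0.00256597]
  z 0.2 -1 74 t -0.09340826817573965 -0.06025363155775052 n [-0.00293898
[... 2367 characters left out ...]
 [0.35941703 0.3769082  0.38199865]
top hook 27
[[ 0.685 -0.093  0.31 ]
 [ 0.68  -0.092  0.313]
 [ 0.676 -0.092  0.315]
 [ 0.674 -0.092  0.313]
 [ 0.671 -0.092  0.311]
 [ 0.656 -0.098  0.248]
 [ 0.655 -0.098  0.239]
 [ 0.652 -0.098  0.239]
 [ 0.65  -0.092  0.233]
 [ 0.651 -0.096  0.231]
 [ 0.65  -0.099  0.235]
 [ 0.646 -0.092  0.236]
 [ 0.648 -0.096  0.23 ]
 [ 0.647 -0.099  0.234]
 [ 0.642 -0.092  0.237]
 [ 0.641 -0.095  0.241]
 [ 0.644 -0.099  0.232]
 [ 0.64  -0.092  0.234]
 [ 0.632 -0.093  0.26 ]
 [ 0.64  -0.099  0.233]
 [ 0.631 -0.09   0.253]
 [ 0.627 -0.092  0.269]
 [ 0.627 -0.096  0.267]
 [ 0.622 -0.092  0.274]
 [ 0.621 -0.095  0.276]
 [ 0.619 -0.092  0.274]
 [ 0.618 -0.095  0.276]]
0.5
```

View pics/s1a.png

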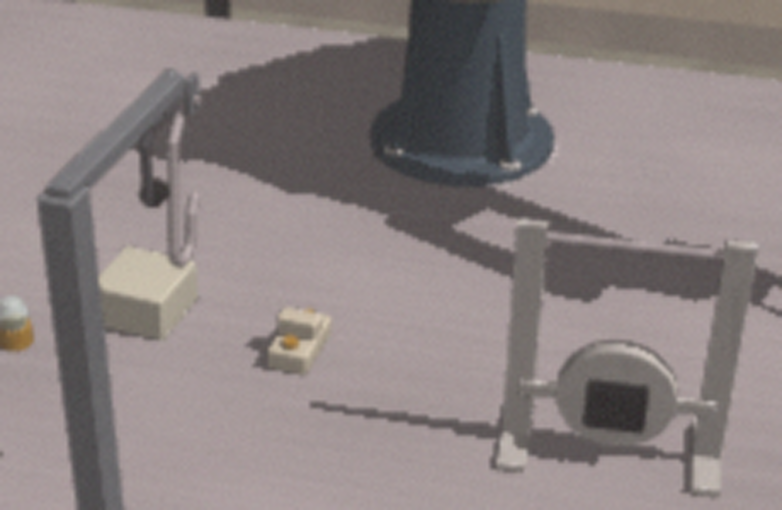

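```bash
cat > hook.py <<'E'
from h import *
from scipy.optimize import least_squares
s=np.linspace(0,np.pi,12)
# hook frame (x,z) centreline; rod upper part from pivot to shank
POLY=np.array([[14,-28],[14,-112]]+[[14*np.cos(a),-112-14*np.sin(a)] for a in s[1:]]+[[-14,-105],[-21,-84]])*1e-3
def dist(P,poly):
    A=poly[:-1];B=poly[1:];AB=B-A
    t=np.clip(((P[:,None]-A)*AB).sum(2)/(AB**2).sum(1),0,1)
    return np.linalg.norm(P[:,None]-(A+t[...,None]*AB),axis=2).min(1)
def rot(th): # positive: lower end to +x
    c,s=np.cos(th),np.sin(th); return np.array([[c,-s],[s,c]])
E
python3 - <<'E'
from hook import *
fr=[]
for i in range(13):
    t=read_state()['time_s']; p,d=capture('scene'); fr.append((t,d))
pt,dt=capture('top')
import pickle; pickle.dump((fr,dt),open('fr.pkl','wb'))
for l in['insulator','pilot_lamp','screw_jar','switch_box','screwdriver','tape_roll']:
    print(l,[(np.round(x['centre'],3),round(x['score'],2)) for x in spot_in(l,'scene')[:1]])
# stand yaw via beam top
for c,d in(('scene',fr[0][1]),('top',dt)):
    P=cloud(c,d)
    Q=P[(P[:,0]>.55)&(P[:,0]<.87)&(abs(P[:,1]+.1)<.07)&(P[:,2]>.371)&(P[:,2]<.388)]
    for _ in range(3):
        a=np.polyfit(Q[:,0],Q[:,1],1); r=Q[:,1]-np.polyval(a,Q[:,0]); Q=Q[abs(r)<.011]
    print(c,len(Q),'slope',a, 'y@.64',np.polyval(a,.64),'x',Q[:,0].min(),Q[:,0].max(),'z',np.median(Q[:,2]),'r',np.percentile(r,[2,98]))
    B=P[(P[:,0]>.68)&(P[:,0]<.95)&(abs(P[:,1]+.11)<.12)&(P[:,2]>.005)&(P[:,2]<.011)]
    print(' base',len(B),cv2.minAreaRect((B[:,:2]*1000).astype(np.float32)))
E
```

```text
insulator [(array([ 0.442, -0.066,  0.022]), 0.74)]
pilot_lamp [(array([ 0.427, -0.22 ,  0.04 ]), 0.69)]
screw_jar [(array([0.751, 0.161, 0.061]), 0.76)]
switch_box [(array([ 0.427, -0.222,  0.04 ]), 0.7)]
screwdriver [(array([0.5  , 0.424, 0.02 ]), 0.61)]
tape_roll [(array([0.726, 0.354, 0.016]), 0.61)]
scene 367 slope [-0.10002109 -0.03074325] y@.64 -0.09475675083857636 x 0.6200572478008437 0.8024770554468454 z 0.37696975655392556 r [-0.00925863  0.00646243]
 base 1650 ((824.5642700195312, -114.38089752197266), (140.93414306640625, 189.61236572265625), 84.36771392822266)
top 293 slope [-0.10426542 -0.02773846] y@.64 -0.0944683301331371 x 0.6237666775972243 0.801613288011818 z 0.3779785195011697 r [-0.00836623  0.00868906]
 base 715 ((813.9815673828125, -111.07685089111328), (265.0192565917969, 239.48776245117188), 0.6148844957351685)
```

```bash
cat > fit.py <<'E'
from hook import *
import pickle
fr,dt=pickle.load(open('fr.pkl','rb'))
YAW=np.radians(-5.8); X=np.array([np.cos(YAW),np.sin(YAW)]);Y=np.array([-X[1],X[0]])
O=np.array([.64,-.0945])
D=[]
for t,d in fr:
    P=cloud('scene',d); u=(P[:,:2]-O)@X; v=(P[:,:2]-O)@Y
    m=(abs(v)<.02)&(u>-.09)&(u<.09)&(P[:,2]>.205)&(P[:,2]<.325)
    D.append(np.stack([u,P[:,2],v],1)[m])
def pred(p,full=False):
    px,pz=p[:2]; out=[]
    for i,q in enumerate(D):
        H=(q[:,:2]-[px,pz])@rot(p[2+i])  # into hook frame
        r=dist(H,POLY)-.004
        k=r<.5
        # drop buffer points (behind, beyond)
        out.append(np.clip(r,-.01,.012))
    return np.concatenate(out)
best=None
for px in(-.01,0,.01):
    for pz in (.355,):
        # coarse per-frame theta
        th=[]
        for q in D:
            g=np.linspace(-.5,.6,80); c=[np.minimum(abs(dist((q[:,:2]-[px,pz])@rot(a),POLY)-.004),.01).sum() for a in g]
            th.append(g[int(np.argmin(c))])
        r=least_squares(pred,[px,pz]+th,loss='soft_l1',f_scale=.002)
        print(px,r.cost,np.round(r.x,4))
        if best is None or r.cost<best.cost: best=r
t=np.array([f[0] for f in fr]); th=best.x[2:]
f=lambda p:p[0]+p[1]*np.cos(p[2]*t)+p[3]*np.sin(p[2]*t)-th
s=least_squares(f,[0,.1,10.7,.1],loss='soft_l1',f_scale=.02)
print('t',t,'\nfit',s.x,'A',np.hypot(s.x[1],s.x[3]),'res',np.round(s.fun,3))
print('pivot world',O+X*best.x[0],best.x[1],[len(q) for q in D],'v',[round(float(np.median(q[:,2])),4) for q in D][:4])
E
python3 fit.py
```

```text
-0.01 0.02082864375267005 [-0.013   0.3558  0.2245  0.1704 -0.0062 -0.0985 -0.1912 -0.2528 -0.2541
 -0.1415 -0.1432 -0.0472  0.0471  0.1305  0.151 ]
0 0.021283172249874187 [-0.0016  0.3541  0.0438 -0.021  -0.1106 -0.2053 -0.3046 -0.3731 -0.364
 -0.3415 -0.2635 -0.1529 -0.0577  0.0117  0.0471]
0.01 0.02128304116701809 [-0.0016  0.3541  0.0447 -0.0201 -0.1096 -0.2043 -0.3059 -0.3733 -0.363
 -0.3406 -0.2625 -0.152  -0.0573  0.0126  0.0464]
t [0.5  0.55 0.6  0.65 0.7  0.75 0.8  0.85 0.9  0.95 1.   1.05 1.1 ] 
fit [-0.03744103 -0.08336988  9.46903652 -0.20289602] A 0.2193566339095024 res [-0.061 -0.069  0.015  0.004  0.007  0.01  -0.001 -0.079 -0.002  0.001
  0.008  0.005  0.027]
pivot world [ 0.62703437 -0.093183  ] 0.35577533846277826 [234, 247, 248, 239, 226, 225, 224, 226, 227, 240, 245, 267, 236] v [-0.0006, -0.0007, -0.0006, -0.0006]
```

```bash
cat > fit2.py <<'E'
exec(open('fit.py').read().split('def pred')[0])
# remove static points: those with neighbour within 2.5mm in >=10 frames
from scipy.spatial import cKDTree
T=[cKDTree(q) for q in D]
t=np.array([f[0] for f in fr]); n=len(D)
D2=[]
for q in D:
    c=sum((k.query(q)[0]<.003).astype(int) for k in T); D2.append(q[(c<10)])
print([len(q) for q in D2])
def run(fixoff,pz=None):
    best=None
    def res(p):
        px,pz_,A,B,w,o=p
        if pz is not None: pz_=pz
        if fixoff: o=0
        out=[]
        for ti,q in zip(t,D2):
            th=o+A*np.cos(w*(ti-.8))+B*np.sin(w*(ti-.8))
            out.append(np.clip(dist((q[:,:2]-[px,pz_])@rot(th),POLY)-.004,-.012,.015))
        return np.concatenate(out)
    for px in(-.015,-.005,.005):
      for A in(-.2,-.3):
        r=least_squares(res,[px,.355,A,0.03,10.2,0],x_scale=[.01,.01,.1,.1,1,.1],loss='soft_l1',f_scale=.0015)
        if best is None or r.cost<best.cost: best=r
    return best
for fo,pz in((0,.355),(1,.355),(0,None),(1,None)):
    b=run(fo,pz); print(fo,pz,b.cost,np.round(b.x,4),'A',np.hypot(b.x[2],b.x[3]),'rms',np.sqrt((b.fun**2).mean()),'pivot',O+X*b.x[0])
E
python3 fit2.py
```

```text
[173, 186, 189, 179, 167, 162, 167, 163, 164, 179, 185, 205, 176]
0 0.355 0.004238957279735534 [-1.39000e-02 -9.91165e+01 -2.07200e-01  2.85000e-02  9.77950e+00
 -4.38000e-02] A 0.20913664996737585 rms 0.0032533007100544217 pivot [ 0.62618854 -0.09309708]
1 0.355 0.004444973057799177 [-0.0156  8.2837 -0.2182  0.0283  8.9503  0.    ] A 0.2200093662364629 rms 0.0032993548753885117 pivot [ 0.62449549 -0.09292511]
0 None 0.004234379933164193 [-0.0138  0.3555 -0.2061  0.0283  9.762  -0.0444] A 0.20803288654589627 rms 0.0032509871885661643 pivot [ 0.62624619 -0.09310294]
1 None 0.004517721099908165 [-0.0157  0.3593 -0.2123  0.0274  9.0175  0.    ] A 0.21410120349737322 rms 0.0033067888362904446 pivot [ 0.62434428 -0.09290975]
```

```bash
cat > rel.py <<'E'
# python3 rel.py x y z yaw(deg, tool x in world) : shift/turn from measured pose
import sys; from h import *
from scipy.spatial.transform import Rotation as R
a=list(map(float,sys.argv[1:])); s=read_state(); Rm=np.array(s['tcp_rot'])
y=np.radians(a[3]); T=np.array([[np.cos(y),np.sin(y),0],[np.sin(y),-np.cos(y),0],[0,0,-1]])
print('t',s['time_s'],'pos',np.round(s['position'],4),'F',np.round(s['force'],2),'M',np.round(s['moment'],3),'open',round(s['opening'],3))
print('shift',np.round(Rm.T@(np.array(a[:3])-s['position']),4),'turn',np.round(R.from_matrix(Rm.T@T).as_rotvec(degrees=True),2))
E
python3 rel.py .499 .301 .27 2.9
python3 -m jog '-0.02 0.04 -0.03 0 0 8 1; -0.04 0.09 -0.03 0 0 18 1; -0.06 0.14 -0.03 0 0 28 1; -0.085 0.19 -0.03 0 0 38 1; -0.11 0.24 -0.03 0 0 48 1; -0.135 0.3 -0.03 0 0 58 1; -0.163 0.356 -0.03 0 0 66 1; -0.163 0.356 -0.03 0 0 66 1'
python3 rel.py .499 .301 .199 2.9
```

```text
t 1.5 pos [0.2264 0.5825 0.2415] F [-0.63  1.16  0.07] M [ 0.072  0.03  -0.016] open 0.999
shift [-0.1636  0.3561 -0.0285] turn [-0.   -0.   65.86]
time_s: 2.5
position: [0.5026, 0.2983, 0.2716]
tcp_rot: [[0.999, 0.042, 0.002], [0.042, -0.999, -0.0], [0.002, 0.0, -1.0]]
force: [-0.6, -0.0, -0.1]
opening: 0.999
t 2.5 pos [0.5026 0.2983 0.2716] F [-0.57 -0.01 -0.07] M [-0.09   0.081  0.008] open 0.999
shift [-0.0036 -0.0028  0.0726] turn [ 0.03 -0.1  -0.51]
```

```bash
python3 -m jog '-0.0035 -0.003 0 0 0 -0.5 1; -0.0035 -0.003 0 0 0 -0.5 1' | head -2
python3 - <<'E'
from h import *
s=read_state();p,d=snap('wrist','w0'); i=camera_info('wrist'); T=np.array(i['tool_from_camera']); f=192/np.tan(np.radians(i['vfov']/2)); print(i['vfov'],np.round(T,3))
v,u=np.nonzero(d>0); z=d[v,u]; dx=u-i['cx'];dy=v-i['cy']; r=np.hypot(dx,dy)+1e-9; a=r/f
k=a<1.3; v,u,z,dx,dy,r,a=[q[k] for q in(v,u,z,dx,dy,r,a)]
C=np.stack([np.tan(a)*dx/r*z,np.tan(a)*dy/r*z,z],1)
W=(C@T[:3,:3].T+T[:3,3])@np.array(s['tcp_rot']).T+s['position']
m=(abs(W[:,0]-.5)<.03)&(W[:,1]>.1)&(W[:,1]<.34)&(W[:,2]>.195)&(W[:,2]<.23)
Q=W[m]; print(len(Q),Q.min(0),Q.max(0))
for lo,hi in((.28,.33),(.1,.16)):
    k=Q[(Q[:,1]>lo)&(Q[:,1]<hi)]
    if len(k): print(len(k),k.min(0),k.max(0),np.median(k,0))
p2,d2=snap('scene','s2')
E
```

```text
time_s: 2.75
position: [0.4938, 0.3058, 0.2715]
65.70646984690485 [[ 1.     0.001  0.001 -0.   ]
 [-0.001  0.965  0.264 -0.072]
 [-0.    -0.264  0.965 -0.143]
 [ 0.     0.     0.     1.   ]]
749 [0.49441027 0.22605724 0.19512866] [0.50583196 0.31280333 0.21896476]
489 [0.49441027 0.28010414 0.19512866] [0.50310444 0.31280333 0.21896476] [0.49863921 0.30230018 0.21678145]
```

View pics/w0.png

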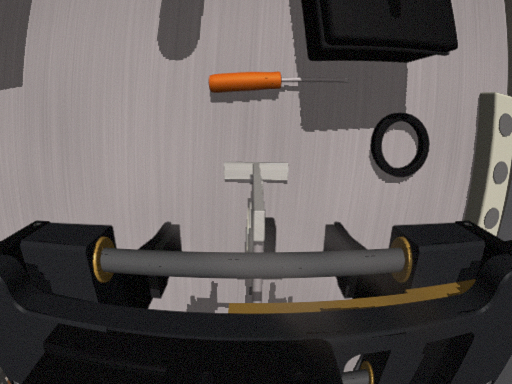

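The wrist picture shows the upright centred between the jaws (at about (257,230)), with its foot at (256,172). The depth puts its top at x=0.4987, y≈0.301.

```bash
python3 -m jog '0 0 0 0 0 0 1' | head -2; python3 rel.py .4987 .301 .199 2.9
```

```text
time_s: 2.98
position: [0.4947, 0.3054, 0.2717]
t 2.975 pos [0.4947 0.3054 0.2717] F [-0.13 -1.13  0.14] M [-0.087  0.065  0.001] open 1.005
shift [0.0037 0.0046 0.0727] turn [-0.   -0.    0.48]
```

```bash
python3 -m jog '0.004 0.0045 0.02 0 0 0.5 1; 0.004 0.0045 0.05 0 0 0.5 1; 0.004 0.0045 0.073 0 0 0.5 1; 0.004 0.0045 0.073 0 0 0.5 1; 0.004 0.0045 0.073 0 0 0.5 1' | head -2; python3 rel.py .4987 .301 .199 2.9
```

```text
time_s: 3.6
position: [0.5003, 0.3007, 0.1994]
t 3.6 pos [0.5003 0.3007 0.1994] F [-0.05  0.69  0.54] M [-0.119  0.029 -0.034] open 1.001
shift [-0.0016 -0.0004  0.0004] turn [-0.03 -0.08 -0.12]
```

Next I close the gripper.

```bash
python3 -m jog '-0.001 0 0 0 0 0 0.5; -0.001 0 0 0 0 0 0; -0.001 0 0 0 0 0 0; -0.001 0 0 0 0 0 0; -0.001 0 0 0 0 0 0; -0.001 0 0 0 0 0 0'; python3 rel.py .4987 .301 .199 2.9
```

```text
time_s: 4.35
position: [0.4988, 0.3001, 0.1985]
tcp_rot: [[0.999, 0.048, -0.0], [0.048, -0.999, -0.0], [-0.0, 0.0, -1.0]]
force: [0.5, -0.4, 0.2]
opening: 0.402
t 4.35 pos [0.4988 0.3001 0.1985] F [ 0.53 -0.39  0.24] M [-0.145  0.019  0.044] open 0.402
shift [-0.0001 -0.0009 -0.0005] turn [ 0.    0.01 -0.15]
```

```bash
python3 -m jog '0 0 0 0 0 0 0; 0 0 0 0 0 0 0; 0 0 0 0 0 0 0; 0 0 0 0 0 0 0; 0 0 0 0 0 0 0;0 0 0 0 0 0 0; 0 0 0 0 0 0 0'; python3 rel.py .4987 .301 .26 -5.8
```

```text
time_s: 5.22
position: [0.4988, 0.3001, 0.1985]
tcp_rot: [[0.999, 0.048, -0.0], [0.048, -0.999, 0.0], [-0.0, -0.0, -1.0]]
force: [0.6, 0.1, -1.0]
opening: 0.089
t 5.225 pos [0.4988 0.3001 0.1985] F [ 0.59  0.11 -0.95] M [-0.078  0.008 -0.012] open 0.089
shift [-0.     -0.0009 -0.0615] turn [-0.    0.    8.56]
```

```bash
python3 -m jog '0 0 -0.005 0 0 0 0; 0 0 -0.015 0 0 0 0; 0 0 -0.03 0 0 0 0; 0 0 -0.045 0 0 0 0; 0 0 -0.06 0 0 0 0;0 0 -0.075 0 0 0 0; 0 0 -0.09 0 0 0 0; 0 0 -0.1 0 0 0 0'; python3 rel.py .4987 .301 .299 -5.8
python3 - <<'E'
from h import *
p,d=snap('scene','s3')
cv2.imwrite('pics/s3a.png',cv2.resize(p[60:260,150:400,::-1],None,fx=3,fy=3))
P=cloud('scene',d)
m=(abs(P[:,0]-.505)<.03)&(abs(P[:,1]-.22)<.056)&(P[:,2]>.27)&(P[:,2]<.34)
Q=P[m]; print(len(Q)); print('dz/dy',np.polyfit(Q[:,1]-.22,Q[:,2],1),'dx/dy',np.polyfit(Q[:,1]-.22,Q[:,0],1))
print(read_state()['position'])
E
```

```text
time_s: 6.22
position: [0.499, 0.3002, 0.2998]
tcp_rot: [[0.999, 0.048, 0.001], [0.048, -0.999, 0.0], [0.001, -0.0, -1.0]]
force: [0.8, 0.4, -2.5]
opening: 0.091
t 6.225 pos [0.499  0.3002 0.2998] F [ 0.75  0.4  -2.49] M [0.103 0.03  0.032] open 0.091
shift [-0.0003 -0.0008  0.0008] turn [-0.03 -0.07  8.56]
140
dz/dy [0.00047733 0.30722436] dx/dy [-0.04893491  0.50496233]
[0.49951349 0.30040336 0.30090432]
```

View pics/s3a.png

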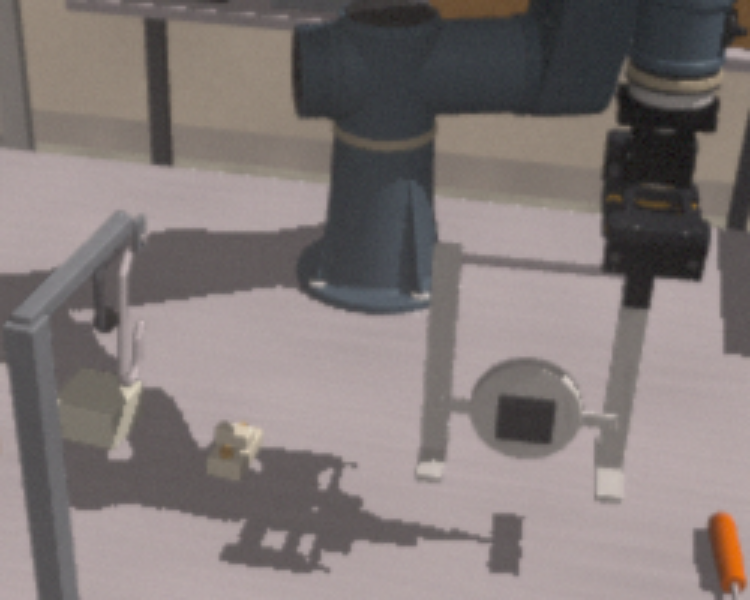

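The picture shows the panel lifted level (bar at about (530,262), gripper at the right-hand upright). Next I carry it to a point in front of the hook.

```bash
python3 -m jog '0 0.01 0 0 0 1 0; 0 0.03 0 0 0 2 0; 0.003 0.06 0 0 0 3 0; 0.006 0.09 0 0 0 4.5 0; 0.01 0.12 0 0 0 6 0; 0.014 0.15 0 0 0 7.5 0; 0.018 0.18 0 0 0 8.5 0; 0.022 0.21 0 0 0 8.5 0' |head -2;  python3 rel.py .5689 -.0068 .298 -5.8
```

```text
time_s: 7.28
position: [0.53, 0.089, 0.2978]
t 7.275 pos [0.53   0.089  0.2978] F [-0.53 -0.46 -2.1 ] M [0.151 0.013 0.003] open 0.09
shift [ 0.0484  0.0913 -0.0002] turn [ 0.04  0.12 -0.05]
```

```bash
python3 -m jog '0.006 0.025 0 0 0 0 0; 0.014 0.05 0 0 0 0 0; 0.024 0.072 0 0 0 0 0; 0.034 0.085 0 0 0 0 0; 0.044 0.091 0 0 0 0 0; 0.047 0.091 0 0 0 0 0; 0.047 0.091 0 0 0 0 0' |head -2;  python3 rel.py .5689 -.0068 .297 -5.8
cat > watch.py <<'E'
from hook import *
import pickle,sys
fr=[]
for i in range(13):
    s=read_state(); p,d=capture('scene'); fr.append((s['time_s'],d))
pickle.dump(fr,open(sys.argv[1],'wb'))
cv2.imwrite(f'pics/{sys.argv[1][:-4]}.png',cv2.resize(p[60:260,110:360,::-1],None,fx=3,fy=3))
E
python3 watch.py fr2.pkl
```

```text
time_s: 8.15
position: [0.5684, -0.0032, 0.2983]
t 8.15 pos [ 0.5684 -0.0032  0.2983] F [ 0.56  0.74 -3.41] M [0.133 0.044 0.032] open 0.086
shift [0.0008 0.0035 0.0013] turn [-0.02  0.05  0.09]
```

View pics/fr2.png

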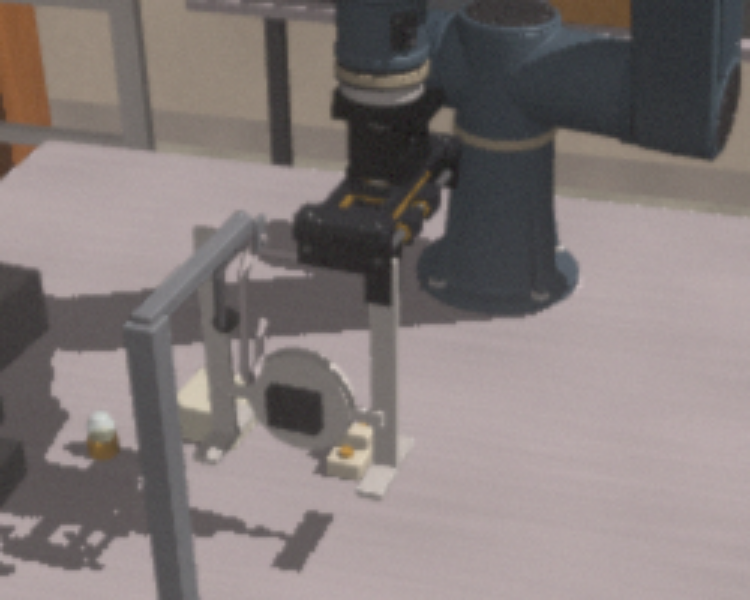

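The picture shows the panel in front of the hook, with its window over the hook (throat about (248,380)) and the gripper clear of the beam. I refit the swing from both frame sets.

```bash
cat > fit3.py <<'E'
from hook import *
import pickle
from scipy.spatial import cKDTree
fa,_=pickle.load(open('fr.pkl','rb')); fb=pickle.load(open('fr2.pkl','rb'))
YAW=np.radians(-5.8); X=np.array([np.cos(YAW),np.sin(YAW)]);Y=np.array([-X[1],X[0]]); O=np.array([.64,-.0945])
def prep(fr):
    D=[]
    for t,d in fr:
        P=cloud('scene',d); u=(P[:,:2]-O)@X; v=(P[:,:2]-O)@Y
        m=(abs(v)<.012)&(u>-.058)&(u<.09)&(P[:,2]>.215)&(P[:,2]<.325); D.append(np.stack([u,P[:,2],v],1)[m])
    T=[cKDTree(q) for q in D]; n=len(D)
    return [q[sum((k.query(q)[0]<.003).astype(int) for k in T)<.75*n] for q in D]
Da,Db=prep(fa),prep(fb); t=np.array([f[0] for f in fa+fb]); D=Da+Db
print([len(q) for q in D]); print(t[13],t[-1])
def res(p):
    px,A,B,w,o,dz=p; out=[]
    for ti,q in zip(t,D):
        th=o+A*np.cos(w*(ti-8.15))+B*np.sin(w*(ti-8.15))
        out.append(np.clip(dist((q[:,:2]-[px,.355+dz])@rot(th),POLY)-.004,-.012,.015))
    return np.concatenate(out)
L=[]
for w in np.arange(9.2,11.6,.2):
  for ph in(0,2.1,4.2):
    r=least_squares(res,[-.014,.2*np.cos(ph),.2*np.sin(ph),w,0,0],x_scale=[.01,.1,.1,.3,.1,.003],loss='soft_l1',f_scale=.0015); L.append((r.cost,r.x))
L.sort(key=lambda a:a[0])
for c,x in L[:8]: print(c,np.round(x,4),'A',np.hypot(x[1],x[2]),'T0',8.15+np.arctan2(x[2],x[1])/x[3],'per',2*np.pi/x[3])
E
python3 fit3.py
```

```text
[173, 186, 189, 179, 167, 162, 167, 163, 164, 179, 185, 205, 176, 172, 172, 184, 184, 172, 171, 165, 164, 168, 167, 179, 181, 189]
8.15 8.75
0.008471234387256107 [-1.4200e-02  1.9230e-01  4.8700e-02  9.7785e+00 -4.0200e-02  4.0000e-04] A 0.19836564940372894 T0 8.175383987923546 per 0.6425481859959183
0.008762338199320421 [-1.4200e-02  2.1020e-01 -7.2000e-03  8.9639e+00 -1.9100e-02  2.0000e-04] A 0.21031588736979598 T0 8.14615869768721 per 0.700941164603054
0.009105204264060302 [-1.42000e-02  1.69800e-01  9.62000e-02  1.05958e+01 -5.33000e-02
  4.00000e-04] A 0.19514817015771002 T0 8.198662269795424 per 0.5929872933463731
0.009264164880921426 [-6.40000e-03  1.60500e-01  9.42000e-02  1.05929e+01 -6.14000e-02
 -4.00000e-04] A 0.18613676382028377 T0 8.200101863098508 per 0.5931499107747333
0.009264217822259998 [-6.40000e-03  1.61200e-01  9.42000e-02  1.05932e+01 -6.08000e-02
 -4.00000e-04] A 0.18670333784949852 T0 8.199947537081897 per 0.5931334397125402
0.009337107289008103 [-1.53000e-02  1.81700e-01  7.50000e-02  1.06342e+01 -2.40000e-02
 -3.00000e-04] A 0.19657289600960026 T0 8.186804818600816 per 0.5908495144261414
0.009337107289008113 [-1.53000e-02  1.81700e-01  7.50000e-02  1.06342e+01 -2.40000e-02
 -3.00000e-04] A 0.19657289600717395 T0 8.186804818616011 per 0.5908495144278496
0.009337107289008115 [-1.53000e-02  1.81700e-01  7.50000e-02  1.06342e+01 -2.40000e-02
 -3.00000e-04] A 0.19657289600357797 T0 8.186804818608257 per 0.5908495144269775
```

```bash
cat >> fit3.py <<'E'
th=[]
for q in D:
    g=np.linspace(-.4,.5,361); c=[np.minimum(abs(dist((q[:,:2]-[-.0142,.3552])@rot(a),POLY)-.004),.006).sum() for a in g]; th.append(g[int(np.argmin(c))])
th=np.array(th); print(np.round(th[:13],3),np.round(th[13:],3))
best=[]
for w in np.arange(8.8,11.8,.02):
    A=np.stack([np.ones_like(t),np.cos(w*(t-8.15)),np.sin(w*(t-8.15))],1); k=np.ones(len(t),bool)
    for _ in range(4):
        x=np.linalg.lstsq(A[k],th[k],rcond=None)[0]; r=A@x-th; k=abs(r)<max(.04,1.5*np.median(abs(r)))
    best.append((np.minimum(abs(r),.08).sum(),w,x,k.sum()))
best.sort(key=lambda b:b[0]); 
for b in best[:12:2]: print(b)
E
python3 fit3.py | tail -9
```

```text
[ 0.157  0.097  0.01  -0.088 -0.18  -0.238 -0.245 -0.213 -0.13  -0.033
  0.062  0.142  0.165] [ 0.15   0.142  0.097  0.027 -0.065 -0.15  -0.215 -0.228 -0.205 -0.143
 -0.055  0.04   0.103]
(np.float64(0.1588514196977424), np.float64(9.77999999999998), array([-0.04028836,  0.19356375,  0.04774443]), np.int64(26))
(np.float64(0.28733918749061504), np.float64(9.75999999999998), array([-0.03985276,  0.18931475,  0.06182049]), np.int64(26))
(np.float64(0.3149973031894717), np.float64(10.579999999999963), array([-0.05347854,  0.16366113,  0.10571541]), np.int64(26))
(np.float64(0.32501888939958773), np.float64(8.979999999999997), array([-0.02270234,  0.20662824, -0.02034599]), np.int64(26))
(np.float64(0.42202519629173785), np.float64(10.619999999999962), array([-0.05469341,  0.17563295,  0.08000169]), np.int64(26))
(np.float64(0.4830987559749237), np.float64(11.419999999999945), array([-0.07121582,  0.12996996,  0.12489608]), np.int64(23))
```

```bash
python3 rel.py .5689 -.0068 .297 -5.8
cat > bar.py <<'E'
from h import *
s=read_state(); R=np.array(s['tcp_rot']); b=np.array(s['position'])+R@[0,.08,-.006]
Y=np.radians(-5.8); X=np.array([np.cos(Y),np.sin(Y)]); V=np.array([-X[1],X[0]]); P=np.array([.6259,-.0931])
F=np.array(s['force']); 
print('t %.3f bar u %.4f v %.4f depth %.4f | Fu %.2f Fv %.2f Fz %.2f M %s'%(s['time_s'],(b[:2]-P)@X,(b[:2]-P)@V,.355-b[2],F[:2]@X,F[:2]@V,F[2],np.round(s['moment'],2)))
E
python3 bar.py; python3 -m jog '0.01 0.002 0.001 0 0 0 0; 0.02 0.003 0.001 0 0 0 0; 0.03 0.0035 0.001 0 0 0 0; 0.037 0.0035 0.001 0 0 0 0; 0.04 0.0035 0.001 0 0 0 0; 0.04 0.0035 0.001 0 0 0 0'|head -1; python3 bar.py; python3 -m jog '0 0 0 0 0 0 0; 0 0 0 0 0 0 0'|head -1; python3 bar.py
```

```text
t 8.8 pos [ 0.5685 -0.0038  0.2986] F [-0.   -0.06 -3.33] M [0.135 0.023 0.003] open 0.091
shift [0.0007 0.0029 0.0016] turn [-0.   -0.    0.05]
t 8.800 bar u -0.0660 v 0.0030 depth 0.0504 | Fu 0.00 Fv -0.06 Fz -3.33 M [0.13 0.02 0.  ]
time_s: 9.55
t 9.550 bar u -0.0260 v -0.0004 depth 0.0516 | Fu 0.76 Fv -0.19 Fz -2.86 M [ 0.11  0.02 -0.01]
time_s: 9.8
t 9.800 bar u -0.0263 v -0.0004 depth 0.0514 | Fu -0.37 Fv -0.05 Fz -2.03 M [0.14 0.06 0.  ]
```

```bash
python3 - <<'E'
from h import *
Y=np.radians(-5.8); X=np.array([np.cos(Y),np.sin(Y)]); V=np.array([-X[1],X[0]]); O=np.array([.6259,-.0931])
for c in('scene','top'):
    p,d=snap(c,c+'5'); P=cloud(c,d); u=(P[:,:2]-O)@X; v=(P[:,:2]-O)@V; z=P[:,2]
    k=(u>-.05)&(u<-.005)&(abs(v)<.13)&(z>.2)&(z<.33)&(abs(v)>.05)
    for lo,hi in((-.1,-.05),(.05,.1)):
        q=k&(v>lo)&(v<hi)&(z<.29)&(z>.2); 
        if q.any(): print(c,'upright v',np.percentile(v[q],[2,50,98]),'u',np.median(u[q]),q.sum())
    h=(abs(v)<.02)&(u>-.05)&(u<.05)&(z>.22)&(z<.26); print(c,'hook v',np.percentile(v[h],[5,50,95]),h.sum())
    b=(abs(v)<.06)&(u>-.04)&(u<-.01)&(z>.295)&(z<.315); print(c,'bar u',np.median(u[b]),'z max',np.percentile(z[b],95) if b.any() else 0,b.sum(), np.polyfit(v[b],z[b],1),np.polyfit(v[b],u[b],1))
E
python3 bar.py
```

```text
scene upright v [-0.09065136 -0.07591904 -0.06700072] u -0.023031852667965907 222
scene upright v [0.06865958 0.08224414 0.09288932] u -0.022684164357699724 296
scene hook v [-0.00508694 -0.00071507  0.00139743] 62
scene bar u -0.02398672348496704 z max 0.3067638543644881 38 [0.02332734 0.30475432] [ 0.03683918 -0.02323925]
top upright v [-0.08877564 -0.07624235 -0.06571075] u -0.028990451062691117 55
top hook v [-0.00399245  0.00012995  0.00329986] 15
top bar u -0.02621381565961546 z max 0.31158655353576675 62 [0.01070912 0.30731116] [ 0.0008491  -0.02614046]
t 9.900 bar u -0.0262 v -0.0004 depth 0.0513 | Fu 0.82 Fv -0.50 Fz -2.31 M [ 0.14  0.04 -0.05]
```

```bash
python3 -m jog '0 0.0005 0 0 0 0 0; 0.002 0.0015 0 0 0 0 0; 0.008 0.0015 0 0 0 0 0; 0.014 0.0015 0 0 0 0 0; 0.021 0.0015 0 0 0 0 0; 0.032 0.0015 0 0 0 0 0; 0.039 0.0015 0 0 0 0 0; 0.043 0.0015 0 0 0 0 0'|head -1; python3 bar.py; python3 -m jog '0.002 0 0 0 0 0 0; 0.003 0 0 0 0 0 0'|head -1; python3 bar.py;python3 - <<'E'
from h import *
p,d=snap('scene','s6'); cv2.imwrite('pics/s6a.png',cv2.resize(p[110:220,150:290,::-1],None,fx=5,fy=5))
E
```

```text
time_s: 10.9
t 10.900 bar u 0.0173 v -0.0020 depth 0.0517 | Fu -1.46 Fv -0.30 Fz -0.98 M [ 0.09  0.23 -0.12]
time_s: 11.15
t 11.150 bar u 0.0197 v -0.0019 depth 0.0515 | Fu -1.10 Fv -0.35 Fz -2.68 M [ 0.14  0.27 -0.02]
```

View pics/s6a.png

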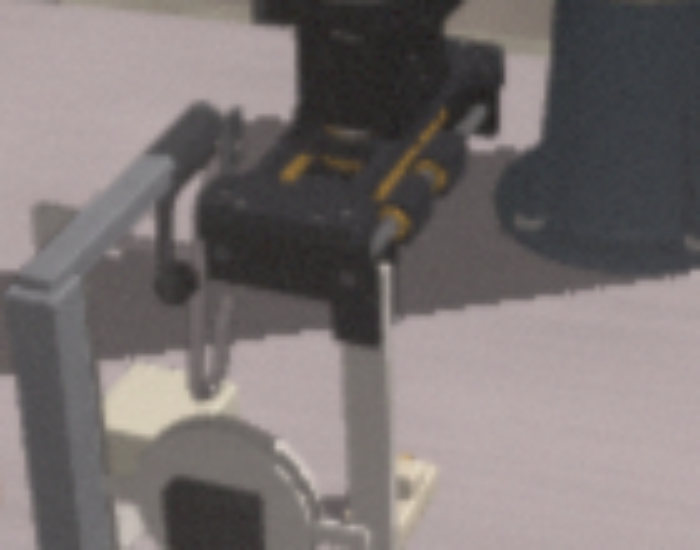

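The picture shows the bar lying against the shank under the beam. The hook's throat is at about (205,385), and its shank is not yet on the buffer ball at (175,280). I push on gently in small steps.

```bash
for i in 1; do python3 -m jog '0.0015 0 0 0 0 0 0; 0.003 0 0 0 0 0 0'|head -1; python3 bar.py; done;  python3 -m jog '0.0015 0 0 0 0 0 0; 0.003 0 0 0 0 0 0'|head -1; python3 bar.py
```

```text
time_s: 11.45
t 11.450 bar u 0.0229 v -0.0019 depth 0.0514 | Fu -0.99 Fv 1.13 Fz -3.09 M [ 0.13  0.2  -0.1 ]
time_s: 11.7
t 11.700 bar u 0.0260 v -0.0019 depth 0.0515 | Fu -1.28 Fv -0.65 Fz -2.53 M [ 0.13  0.18 -0.07]
```

```bash
python3 -m jog '0.001 0 0 0 0 0 0; 0.002 0 0 0 0 0 0'|head -1; python3 bar.py;  python3 -m jog '0.001 0 0 0 0 0 0; 0.002 0 0 0 0 0 0'|head -1; python3 bar.py
python3 - <<'E'
from h import *
p,d=snap('scene','s7'); cv2.imwrite('pics/s7a.png',cv2.resize(p[110:220,150:290,::-1],None,fx=5,fy=5))
E
python3 bar.py
```

```text
time_s: 11.95
t 11.950 bar u 0.0279 v -0.0019 depth 0.0515 | Fu -0.28 Fv 0.62 Fz -2.45 M [ 0.11  0.23 -0.11]
time_s: 12.2
t 12.200 bar u 0.0294 v -0.0019 depth 0.0516 | Fu -3.34 Fv -0.45 Fz -2.58 M [ 0.14  0.51 -0.19]
t 12.250 bar u 0.0294 v -0.0019 depth 0.0517 | Fu -3.39 Fv 0.15 Fz -1.90 M [ 0.15  0.54 -0.23]
```

View pics/s7a.png

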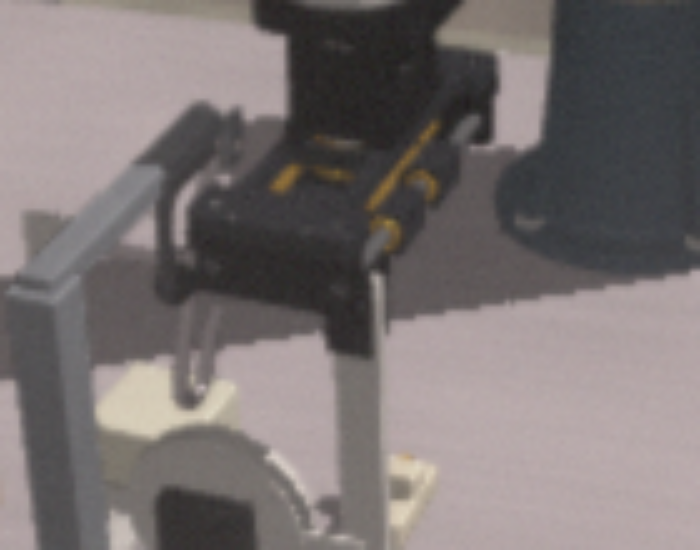

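The hook is now on the buffer: the force jumped and the shank lies at the ball at (172,280). I bring the push up to about 6 N.

```bash
python3 -m jog '0.0008 0 0 0 0 0 0; 0.0012 0 0 0 0 0 0; 0.0012 0 0 0 0 0 0'|head -1; python3 bar.py; python3 -m jog '0 0 0 0 0 0 0'|head -1; python3 bar.py;python3 - <<'E'
from h import *
p,d=snap('scene','s8')
Y=np.radians(-5.8); X=np.array([np.cos(Y),np.sin(Y)]); V=np.array([-X[1],X[0]]); O=np.array([.6259,-.0931])
P=cloud('scene',d); u=(P[:,:2]-O)@X; v=(P[:,:2]-O)@V; z=P[:,2]
m=(abs(v)<.012)&(u>-.03)&(u<.09)&(z>.215)&(z<.29)
from hook import POLY,dist,rot
q=np.stack([u,z],1)[m]; g=np.linspace(.1,.6,251)
for th in g[np.argsort([np.minimum(abs(dist((q-[0,.3552])@rot(a),POLY)-.004),.006).sum() for a in g])[:3]]: print('theta',th,m.sum())
for lo,hi in((-.1,-.05),(.05,.1)):
    k=(u>0.0)&(u<.05)&(v>lo)&(v<hi)&(z>.2)&(z<.27); print('upright v',np.percentile(v[k],[2,50,98]),'u',np.median(u[k]),k.sum())
E
python3 bar.py
```

```text
time_s: 12.62
t 12.625 bar u 0.0304 v -0.0018 depth 0.0517 | Fu -5.33 Fv 0.90 Fz -3.03 M [ 0.19  0.81 -0.41]
time_s: 12.75
t 12.750 bar u 0.0304 v -0.0019 depth 0.0517 | Fu -5.13 Fv 0.27 Fz -1.62 M [ 0.21  0.83 -0.37]
theta 0.37 137
theta 0.368 137
theta 0.372 137
t 12.800 bar u 0.0304 v -0.0018 depth 0.0517 | Fu -5.07 Fv 0.32 Fz -2.03 M [ 0.14  0.78 -0.39]Traceback (most recent call last):
  File "<stdin>", line 10, in <module>
    return _quantile_unchecked(
        a, q, axis, out, overwrite_input, method, keepdims, weights)
    return _ureduce(a,
                    func=_quantile_ureduce_func,
    ...<5 lines>...
                    overwrite_input=overwrite_input,
                    method=method)
    r = func(a, **kwargs)
    result = _quantile(arr,
                       quantiles=q,
    ...<2 lines>...
                       out=out,
                       weights=wgt)
    slices_having_nans = np.isnan(arr[-1, ...])
                                  ~~~^^^^^^^^^
IndexError: index -1 is out of bounds for axis 0 with size 0
```

```bash
cat > st.py <<'E'
from h import *
# averaged: a few scene captures let time pass 0.05 each
R=[];th=.37;c,s=np.cos(th),np.sin(th)
Yw=np.radians(-5.8); X=np.array([np.cos(Yw),np.sin(Yw)]); V=np.array([-X[1],X[0]]); P=np.array([.6259,-.0931])
for i in range(4):
    q=read_state(); F=np.array(q['force']); R.append([F[:2]@X-.2,F[:2]@V,F[2]+2.7,*q['moment']])
    if i<3: p,d=capture('scene')
r=np.mean(R,0); b=np.array(q['position'])+np.array(q['tcp_rot'])@[0,.08,-.006]
print('t %.2f u %.4f v %.4f dep %.4f | Fu %.2f Fv %.2f dFz %.2f | N %.2f T %.2f M %s open %.3f'%(q['time_s'],(b[:2]-P)@X,(b[:2]-P)@V,.355-b[2],r[0],r[1],r[2],-(r[0]*c+r[2]*s),-r[0]*s+r[2]*c,np.round(r[3:],2),q['opening']))
E
python3 -m jog '0.0004 0 0 0 0 0 0'|head -1; python3 st.py
python3 -m jog '0.001 0 0.0025 0 0 0 0; 0.002 0 0.005 0 0 0 0; 0.003 0 0.0075 0 0 0 0; 0.0039 0 0.01 0 0 0 0'|head -1; python3 st.py
```

```text
time_s: 12.92
t 13.07 u 0.0307 v -0.0018 dep 0.0517 | Fu -5.66 Fv 0.25 dFz 0.83 | N 4.98 T 2.83 M [ 0.15  0.88 -0.47] open 0.089
time_s: 13.58
t 13.72 u 0.0346 v -0.0018 dep 0.0623 | Fu -4.63 Fv 0.10 dFz -0.59 | N 4.53 T 1.12 M [ 0.26  0.79 -0.38] open 0.091
```

```bash
python3 -m jog '0.0015 0 0.0025 0 0 0 0; 0.003 0 0.005 0 0 0 0; 0.004 0 0.0075 0 0 0 0; 0.005 0 0.01 0 0 0 0'|head -1; python3 st.py
```

```text
time_s: 14.22
t 14.38 u 0.0393 v -0.0018 dep 0.0722 | Fu -6.12 Fv 0.27 dFz -0.88 | N 6.02 T 1.39 M [ 0.27  0.92 -0.48] open 0.094
```

```bash
python3 -m jog '0.001 0 0.0025 0 0 0 0; 0.002 0 0.005 0 0 0 0; 0.003 0 0.0075 0 0 0 0; 0.004 0 0.01 0 0 0 0'|head -1; python3 st.py
python3 - <<'E'
from h import *
p,d=snap('scene','s9'); cv2.imwrite('pics/s9a.png',cv2.resize(p[110:220,150:290,::-1],None,fx=5,fy=5))
E
```

```text
time_s: 14.88
t 15.03 u 0.0433 v -0.0017 dep 0.0823 | Fu -6.54 Fv 0.20 dFz -0.74 | N 6.36 T 1.68 M [ 0.24  0.92 -0.46] open 0.089
```

View pics/s9a.png

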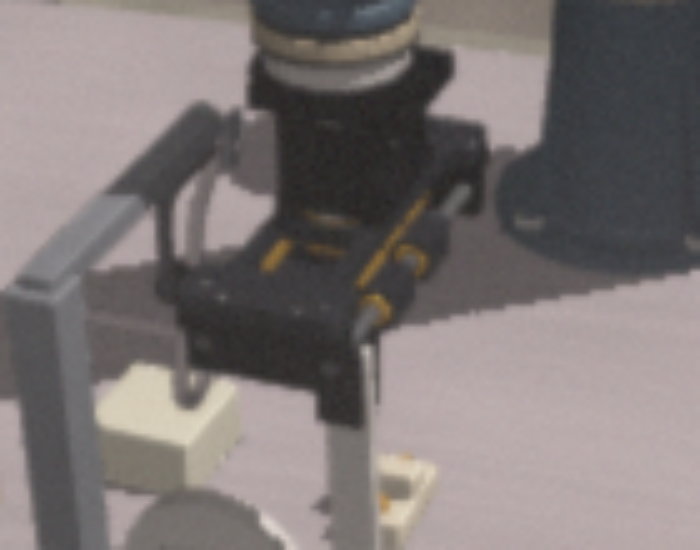

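The bar is going down the shank with the hook still on the buffer; the throat is at (188,390), just behind the gripper. I continue the slide.

```bash
python3 -m jog '0.001 0 0.0025 0 0 0 0; 0.002 0 0.005 0 0 0 0; 0.003 0 0.0075 0 0 0 0; 0.0037 0 0.01 0 0 0 0'|head -1; python3 st.py
python3 -m jog '0.001 0 0.0025 0 0 0 0; 0.002 0 0.005 0 0 0 0; 0.003 0 0.0075 0 0 0 0; 0.0035 0 0.009 0 0 0 0'|head -1; python3 st.py
```

```text
time_s: 15.58
t 15.72 u 0.0471 v -0.0017 dep 0.0923 | Fu -5.92 Fv 0.02 dFz -0.91 | N 5.84 T 1.30 M [ 0.28  0.87 -0.46] open 0.089
time_s: 16.23
t 16.38 u 0.0507 v -0.0018 dep 0.1007 | Fu -6.60 Fv 0.52 dFz 0.32 | N 6.04 T 2.69 M [ 0.17  0.97 -0.48] open 0.091
```

```bash
python3 -m jog '0.0003 0 0.001 0 0 0 0; 0.0006 0 0.002 0 0 0 0; 0.0006 0 0.002 0 0 0 0'|head -1; python3 st.py
python3 -m jog '0 0 0.001 0 0 0 0; 0 0 0.002 0 0 0 0; 0 0 0.002 0 0 0 0'|head -1; python3 st.py
```

```text
time_s: 16.75
t 16.90 u 0.0514 v -0.0019 dep 0.1023 | Fu -6.57 Fv 0.17 dFz 1.83 | N 5.46 T 4.08 M [ 0.12  1.01 -0.49] open 0.089
time_s: 17.27
t 17.43 u 0.0515 v -0.0019 dep 0.1042 | Fu -6.59 Fv 0.37 dFz 1.94 | N 5.45 T 4.19 M [ 0.07  1.03 -0.5 ] open 0.088
```

```bash
python3 -m jog '-0.0003 0 0.001 0 0 0 0; -0.0007 0 0.002 0 0 0 0; -0.0007 0 0.002 0 0 0 0'|head -1; python3 st.py
python3 -m jog '-0.0007 0 0.001 0 0 0 0; -0.0014 0 0.002 0 0 0 0; -0.0014 0 0.002 0 0 0 0'|head -1; python3 st.py
```

```text
time_s: 17.8
t 17.95 u 0.0513 v -0.0020 dep 0.1054 | Fu -6.35 Fv 0.66 dFz 3.75 | N 4.56 T 5.79 M [-0.05  1.03 -0.51] open 0.090
time_s: 18.32
t 18.48 u 0.0506 v -0.0022 dep 0.1065 | Fu -6.02 Fv 0.20 dFz 5.43 | N 3.65 T 7.24 M [-0.21  0.97 -0.45] open 0.093
```

The bar is seated in the bend with the hook still pinned. Now I let the hook come forward, following its arc.

```bash
python3 -m jog '-0.001 0 0 0 0 0 0; -0.002 0 0 0 0 0 0; -0.003 0 0 0 0 0 0; -0.004 0 0 0 0 0 0'|head -1; python3 st.py
```

```text
time_s: 18.98
t 19.12 u 0.0465 v -0.0020 dep 0.1086 | Fu -2.52 Fv -0.67 dFz 2.74 | N 1.36 T 3.46 M [-0.12  0.38 -0.15] open 0.094
```

```bash
python3 -m jog '-0.001 0 0.0002 0 0 0 0; -0.002 0 0.0005 0 0 0 0; -0.003 0 0.0008 0 0 0 0; -0.004 0 0.001 0 0 0 0; -0.006 0 0.002 0 0 0 0'|head -1; python3 st.py
python3 - <<'E'
from h import *
p,d=snap('scene','s10'); cv2.imwrite('pics/s10a.png',cv2.resize(p[110:220,150:290,::-1],None,fx=5,fy=5))
E
```

```text
time_s: 19.75
t 19.90 u 0.0400 v -0.0019 dep 0.1106 | Fu -1.37 Fv -0.68 dFz 1.60 | N 0.70 T 1.99 M [-0.06  0.25 -0.1 ] open 0.091
```

View pics/s10a.png

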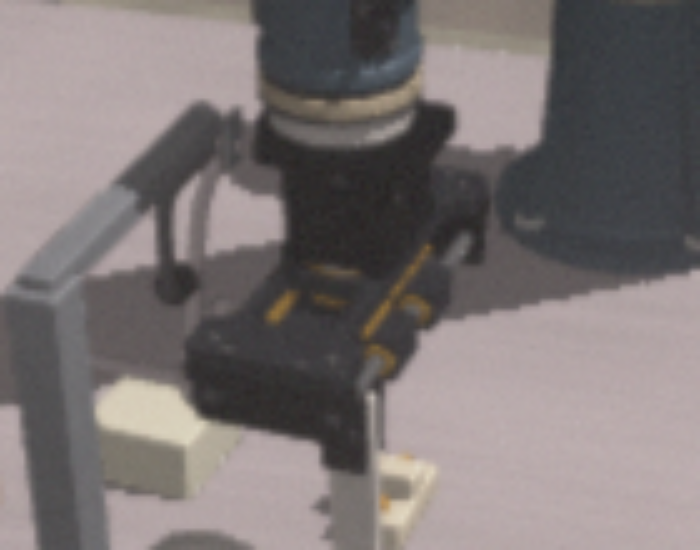

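```bash
python3 -m jog '-0.0025 0 0.0009 0 0 0 0; -0.005 0 0.0016 0 0 0 0; -0.0075 0 0.0024 0 0 0 0; -0.01 0 0.0031 0 0 0 0; -0.0125 0 0.0038 0 0 0 0; -0.015 0 0.0043 0 0 0 0; -0.018 0 0.0049 0 0 0 0; -0.02 0 0.0053 0 0 0 0'|head -1; python3 st.py
```

```text
time_s: 20.95
t 21.10 u 0.0201 v -0.0019 dep 0.1157 | Fu -0.65 Fv -0.82 dFz 0.69 | N 0.36 T 0.87 M [ 0.03  0.12 -0.05] open 0.088
```

```bash
python3 -m jog '-0.0025 0 0.0006 0 0 0 0; -0.005 0 0.001 0 0 0 0; -0.0075 0 0.0014 0 0 0 0; -0.01 0 0.0018 0 0 0 0; -0.0125 0 0.002 0 0 0 0; -0.015 0 0.0022 0 0 0 0; -0.017 0 0.0024 0 0 0 0; -0.018 0 0.0028 0 0 0 0'|head -1; python3 st.py
python3 - <<'E'
from h import *
p,d=snap('scene','s11'); cv2.imwrite('pics/s11a.png',cv2.resize(p[110:260,150:320,::-1],None,fx=4,fy=4))
from hook import POLY,dist,rot
Y=np.radians(-5.8); X=np.array([np.cos(Y),np.sin(Y)]); V=np.array([-X[1],X[0]]); O=np.array([.6259,-.0931])
P=cloud('scene',d); u=(P[:,:2]-O)@X; v=(P[:,:2]-O)@V; z=P[:,2]
m=(abs(v)<.012)&(u>-.03)&(u<.03)&(z>.20)&(z<.325)
q=np.stack([u,z],1)[m]; g=np.linspace(-.3,.4,351)
e=[np.minimum(abs(dist((q-[0,.3552])@rot(a),POLY)-.004),.006).sum() for a in g]; print('theta',g[np.argsort(e)[:3]],m.sum())
for lo,hi in((-.1,-.05),(.05,.1)):
    k=(u>-.03)&(u<.03)&(v>lo)&(v<hi)&(z>.12)&(z<.2); 
    if k.any(): print('upright v',np.percentile(v[k],[2,50,98]),'u',np.median(u[k]),k.sum())
b=(abs(v)<.06)&(abs(v)>.01)&(abs(u)<.025)&(z>.225)&(z<.25); print('bar',b.sum(), np.median(u[b]),np.median(z[b]),np.median(v[b]))
h=(abs(v)<.02)&(u>-.03)&(u<.03)&(z>.26)&(z<.32); print('hook v',np.percentile(v[h],[5,50,95]),h.sum())
E
```

```text
time_s: 22.1
t 22.25 u 0.0025 v -0.0020 dep 0.1181 | Fu -0.33 Fv 0.24 dFz 4.40 | N -1.28 T 4.22 M [-0.24  0.1  -0.01] open 0.092
theta [ 0.    -0.002  0.002] 121
upright v [-0.07952371 -0.07225605 -0.06837893] u 0.005883888117944846 117
upright v [0.06743417 0.07954259 0.09059205] u 0.00564932743292438 251
bar 56 0.004944600417798793 0.23894154861061714 -0.03568227149618537
hook v [-0.00541317 -0.00134867  0.00195737] 85
```

View pics/s11a.png

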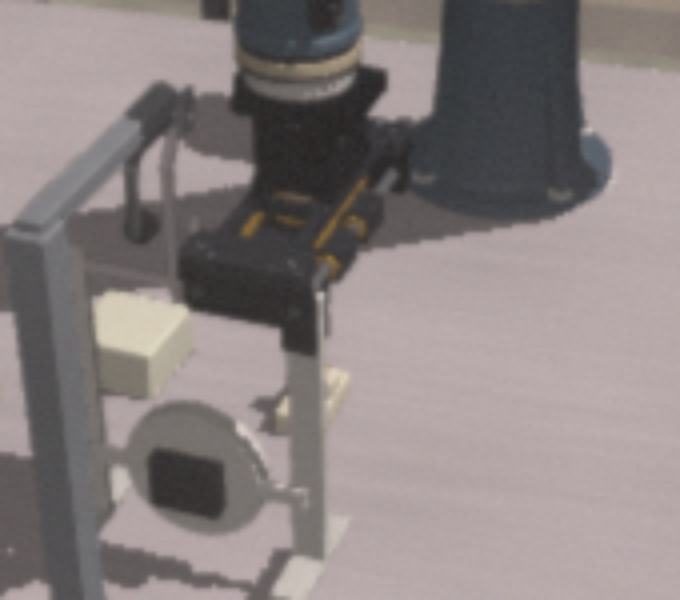

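The hook is plumb (θ≈0) with the bar in the throat and the panel upright. I ease the load so that only the panel's weight is on the hook.

```bash
python3 -m jog '-0.001 0 -0.0003 0 0 0 0; -0.002 0 -0.0005 0 0 0 0; -0.002 0 -0.0005 0 0 0 0; -0.002 0 -0.0005 0 0 0 0'|head -1; python3 st.py
```

```text
time_s: 22.8
t 22.95 u 0.0002 v -0.0020 dep 0.1181 | Fu 0.11 Fv -0.51 dFz 3.86 | N -1.50 T 3.56 M [-0.28  0.07 -0.  ] open 0.091
```

```bash
python3 -m jog '0 0 -0.0004 0 0 0 0; 0 0 -0.0005 0 0 0 0; 0 0 -0.0005 0 0 0 0; 0 0 -0.0005 0 0 0 0'|head -1; python3 st.py
```

```text
time_s: 23.45
t 23.60 u 0.0000 v -0.0019 dep 0.1177 | Fu -0.34 Fv -0.80 dFz 2.02 | N -0.41 T 2.00 M [-0.14  0.07 -0.02] open 0.090
```

```bash
python3 -m jog '0 0 0 0 0 0 0.12; 0 0 0 0 0 0 0.15; 0 0 0 0 0 0 0.2; 0 0 0 0 0 0 0.3; 0 0 0 0 0 0 0.4; 0 0 0 0 0 0 0.4'; python3 st.py
cat > chk.py <<'E'
from hook import *
import sys
Y=np.radians(-5.8); X=np.array([np.cos(Y),np.sin(Y)]); V=np.array([-X[1],X[0]]); O=np.array([.6259,-.0931])
for i in range(int(sys.argv[2])):
    t=read_state()['time_s']; p,d=snap('scene',sys.argv[1]); P=cloud('scene',d); u=(P[:,:2]-O)@X; v=(P[:,:2]-O)@V; z=P[:,2]
    m=(abs(v)<.012)&(u>-.03)&(u<.03)&(z>.20)&(z<.325)
    q=np.stack([u,z],1)[m]; g=np.linspace(-.3,.4,351)
    e=[np.minimum(abs(dist((q-[0,.3552])@rot(a),POLY)-.004),.006).sum() for a in g]
    o=[]
    for lo,hi in((-.1,-.05),(.05,.1)):
        k=(abs(u)<.03)&(v>lo)&(v<hi)&(z>.12)&(z<.2); o+=list(np.round(np.percentile(v[k],[2,98]),4))+[round(np.median(u[k]),4)]
    k=(abs(u)<.03)&(v>.06)&(v<.1)&(z>.05)&(z<.24); s1=np.polyfit(z[k],v[k],1)[0],np.polyfit(z[k],u[k],1)[0]
    kk=(abs(u)<.03)&(v>-.1)&(v<-.05)&(z>.05)&(z<.265); ztop=[np.percentile(z[(abs(u)<.03)&(v>a)&(v<b)&(z<.28)],99) for a,b in((.068,.092),(-.092,-.068))]
    print(t,'theta',g[int(np.argmin(e))],'uprights',*o,'lean',np.round(s1,3),'ztop',np.round(ztop,4))
cv2.imwrite(f'pics/{sys.argv[1]}a.png',cv2.resize(p[110:260,130:320,::-1],None,fx=4,fy=4))
E
python3 chk.py s12 4
```

```text
time_s: 24.35
position: [0.6339, -0.0154, 0.2315]
tcp_rot: [[0.995, -0.1, -0.0], [-0.1, -0.995, 0.0], [-0.0, -0.0, -1.0]]
force: [0.5, -0.7, -0.0]
opening: 0.377
t 24.50 u 0.0002 v -0.0019 dep 0.1175 | Fu -0.42 Fv 0.11 dFz 2.96 | N -0.68 T 2.91 M [-0.07  0.07  0.02] open 0.397
24.5 theta -0.03199999999999997 uprights -0.0817 -0.069 0.0013 0.0671 0.0905 0.0048 lean [0.023 0.032] ztop [0.2477 0.2486]
24.55 theta -0.03199999999999997 uprights -0.0821 -0.0687 0.0011 0.0668 0.0905 0.005 lean [0.022 0.033] ztop [0.2467 0.2487]
24.6 theta -0.02799999999999997 uprights -0.082 -0.0686 0.0009 0.0666 0.0904 0.0051 lean [0.021 0.038] ztop [0.2477 0.2493]
24.65 theta -0.03199999999999997 uprights -0.0822 -0.0683 0.0013 0.0672 0.0908 0.0051 lean [0.024 0.037] ztop [0.2464 0.2488]
```

View pics/s12a.png

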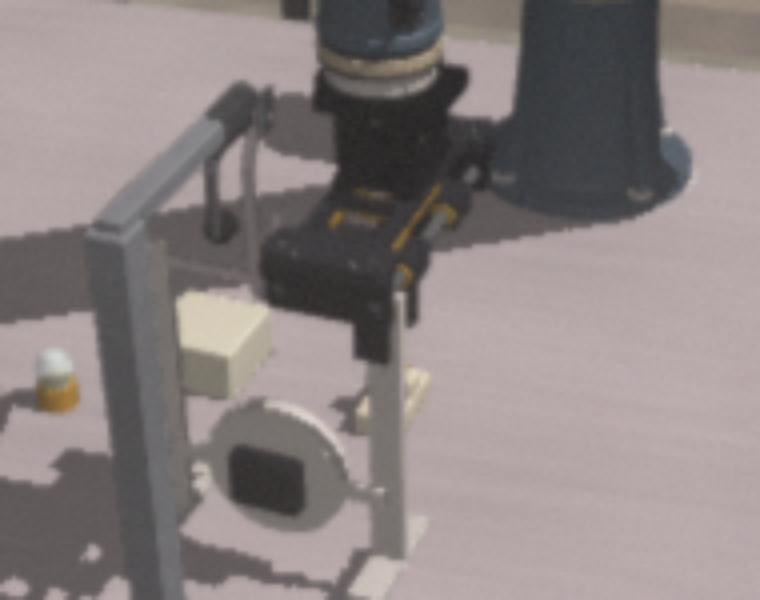

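The panel hangs on the hook and is still: successive frames agree. The fingers are clear on both sides, so I withdraw straight up.

```bash
python3 -m jog '0 0 0 0 0 0 0.6; 0 0 -0.003 0 0 0 0.6; 0 0 -0.01 0 0 0 0.6; 0 0 -0.02 0 0 0 0.6; 0 0 -0.03 0 0 0 0.6; 0 0 -0.042 0 0 0 0.6; 0 0 -0.056 0 0 0 0.6; 0 0 -0.07 0 0 0 0.6'; 
python3 -m jog '-0.01 -0.01 0 0 0 0 0.6; -0.03 -0.03 0 0 0 0 0.6; -0.06 -0.06 0 0 0 0 0.6; -0.09 -0.09 0 0 0 0 0.6; -0.12 -0.12 0 0 0 0 0.6; -0.14 -0.15 0 0 0 0 0.6;-0.14 -0.15 0 0 0 0 0.6'; python3 chk.py s13 10
```

```text
time_s: 25.7
position: [0.634, -0.0154, 0.3027]
tcp_rot: [[0.995, -0.1, 0.001], [-0.1, -0.995, -0.0], [0.001, 0.0, -1.0]]
force: [0.5, -0.2, 0.4]
opening: 0.6
time_s: 26.58
position: [0.5069, 0.15, 0.3012]
tcp_rot: [[0.995, -0.096, -0.002], [-0.096, -0.995, 0.0], [-0.002, -0.0, -1.0]]
force: [0.6, -0.8, -0.4]
opening: 0.596
26.575 theta -0.02999999999999997 uprights -0.0813 -0.0689 0.0027 0.0669 0.09 0.0038 lean [ 0.008 -0.009] ztop [0.249  0.2489]
26.625 theta -0.02999999999999997 uprights -0.0809 -0.069 0.0025 0.0667 0.0901 0.0038 lean [ 0.01  -0.009] ztop [0.248  0.2496]
26.675 theta -0.025999999999999968 uprights -0.0818 -0.069 0.0022 0.0669 0.0902 0.0042 lean [ 0.008 -0.009] ztop [0.2481 0.25  ]
26.725 theta -0.025999999999999968 uprights -0.0815 -0.0692 0.0018 0.0662 0.0905 0.0044 lean [ 0.009 -0.007] ztop [0.2484 0.2492]
26.775 theta -0.02799999999999997 uprights -0.0811 -0.0688 0.0021 0.0669 0.0906 0.0046 lean [ 0.003 -0.009] ztop [0.2483 0.2494]
26.825 theta -0.021999999999999964 uprights -0.0821 -0.0691 0.0018 0.0669 0.0902 0.0046 lean [ 0.005 -0.007] ztop [0.2482 0.249 ]
26.875 theta -0.023999999999999966 uprights -0.0815 -0.069 0.0019 0.0673 0.0907 0.0052 lean [ 0.004 -0.005] ztop [0.2488 0.2485]
26.925 theta -0.02799999999999997 uprights -0.0818 -0.0693 0.0019 0.0673 0.0904 0.0051 lean [ 0.002 -0.004] ztop [0.2479 0.2496]
26.975 theta -0.02799999999999997 uprights -0.0817 -0.0693 0.0022 0.067 0.0906 0.0045 lean [ 0.003 -0.009] ztop [0.2483 0.2493]
27.025 theta -0.021999999999999964 uprights -0.0818 -0.069 0.0021 0.0668 0.0906 0.0047 lean [ 0.002 -0.008] ztop [0.2491 0.2493]
```

View pics/s13a.png

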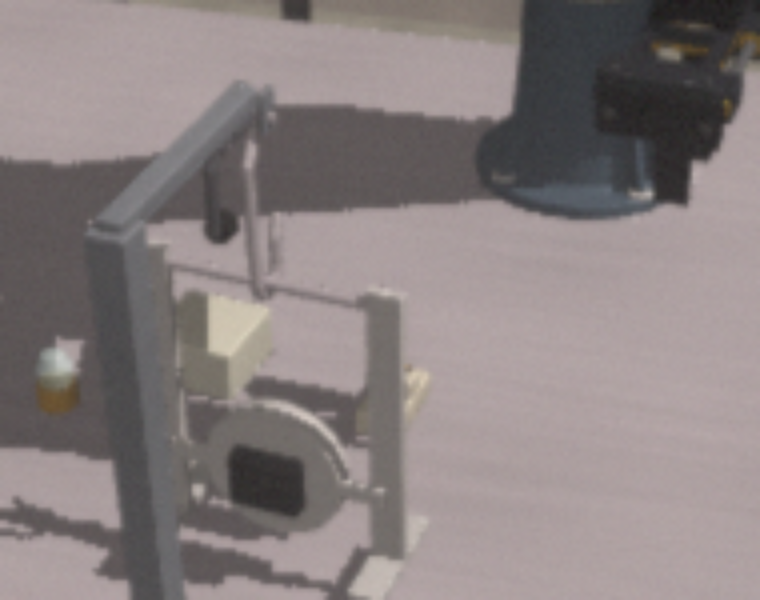

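The panel hangs from the middle of its bar (hook at about (262,290)), with the gripper clear. I wait a moment, check for any remaining motion, and then hand in.

```bash
python3 -m jog '0 0 0 0 0 0 0.6;0 0 0 0 0 0 0.6;0 0 0 0 0 0 0.6;0 0 0 0 0 0 0.6;0 0 0 0 0 0 0.6;0 0 0 0 0 0 0.6;0 0 0 0 0 0 0.6;0 0 0 0 0 0 0.6'|head -1;python3 -m jog '0 0 0 0 0 0 0.6;0 0 0 0 0 0 0.6;0 0 0 0 0 0 0.6;0 0 0 0 0 0 0.6;0 0 0 0 0 0 0.6;0 0 0 0 0 0 0.6;0 0 0 0 0 0 0.6;0 0 0 0 0 0 0.6'|head -1; python3 chk.py s14 8; python3 -c "
from rig import *
capture('scene')
for l in('insulator','switch_box'): print(l,[(x['centre'],x['score']) for x in spot_in(l,'scene')[:2]])
hand_in()"
```

```text
time_s: 28.08
time_s: 29.08
29.075 theta -0.025999999999999968 uprights -0.0816 -0.0692 0.0022 0.0667 0.0904 0.0043 lean [ 0.005 -0.01 ] ztop [0.2479 0.2493]
29.125 theta -0.02999999999999997 uprights -0.0814 -0.069 0.002 0.067 0.0904 0.0045 lean [ 0.007 -0.008] ztop [0.2487 0.2486]
29.175 theta -0.02799999999999997 uprights -0.0819 -0.0693 0.0023 0.0665 0.0902 0.0044 lean [ 0.008 -0.008] ztop [0.2479 0.249 ]
29.225 theta -0.021999999999999964 uprights -0.0815 -0.0693 0.0016 0.067 0.0904 0.0044 lean [ 0.011 -0.007] ztop [0.2488 0.2487]
29.275 theta -0.02799999999999997 uprights -0.0815 -0.069 0.0018 0.0668 0.0902 0.0039 lean [ 0.011 -0.008] ztop [0.2489 0.2488]
29.325 theta -0.02799999999999997 uprights -0.0813 -0.0692 0.0021 0.0669 0.0903 0.0042 lean [ 0.01  -0.009] ztop [0.2483 0.2489]
29.375 theta -0.02999999999999997 uprights -0.082 -0.0691 0.0022 0.0666 0.0903 0.0041 lean [ 0.012 -0.008] ztop [0.2483 0.2487]
29.425 theta -0.02799999999999997 uprights -0.0814 -0.0691 0.002 0.0662 0.0904 0.0037 lean [ 0.01  -0.008] ztop [0.2484 0.2492]
insulator [([0.4365, -0.0524, 0.0184], 0.49)]
switch_box [([0.4179, -0.2154, 0.0408], 0.87)]
the job is handed in; nothing more can be done
```

The panel is hanging on the hook, and I handed the job in at about 29.5 s. I gripped it by its left-hand upright and caught the shank near the back of its swing. I then pushed the hook onto its buffer at 5 to 6.5 N until it was still, and kept it pinned while the bar slid down into the throat. The force on the tool peaked at about 8 N, as the bar seated. After that I followed the hook back to plumb, took the load off the gripper, let go and backed away.

**Last checks:**
- **Stillness:** the hook angle and panel position held steady over the final 0.35 s. The hook read about −0.027 rad, with changes of less than 0.01 rad.
- **Level:** the two ends of the panel are within about 1 mm of the same height.
- **Centring:** the bar's middle is within about 1 mm of the hook across the stand.

**What was less certain:**
- **Yaw:** the panel sits turned by about 1°.
- **Tool-based position:** while pushing, the bar position worked out from the tool read about 4 mm further back than the camera's hook angle implied. I went by the force readings instead.
- **Other objects:** I never touched them and they look unmoved in the pictures. In the final check the detector did not find the switch box: its "switch_box" result was at the pilot lamp's position, as it was at the start. Its insulator reading was about 15 mm from the first, with a low score and the block partly hidden. I did not recheck the lamp, jar, tape roll or screwdriver by name.

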